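# Press a tile board down and slide it home under a leaf spring

### The arm

A 7-joint arm with a two-finger parallel gripper is mounted at the origin on a cart in front of the work surface, level with it; the furniture and walls round the work are solid. World frame = base frame: x ahead of the robot, y to its left, z up, the work surface at z = 0. Lengths are in m, angles in rad, forces in N, time in s.
With the tool pointing down it reaches from about 0.425 to 1.025 m from the base axis. Payload 3.6 kg.
Tool frame: the origin (TCP) lies midway between the tips of the shut fingers; the grasp point (between the pads) lies hold_point_z behind it (hold_point_z is the distance from the TCP to the grasp point, in m); x points along the fingers, z is the direction in which the jaws open and shut, and the axes are right-handed (so a half turn about x gives the same grasp; the last joint's range is limited). The gripper opens to 85 mm and grips with 20 to 120 N. Pads are 22 mm wide; open, the fingers measure 114 mm over their backs; the gripper's body (76 mm by 85 mm) begins 54 mm behind the grasp point. The pads swing forward as they close: fully open they stand 13 mm farther back than shut.
Start: joints at [-1.216, 0.591, 0.048, 1.609, -0.033, 0.943, -0.034], TCP at [0.315, 0.653, 0.231] pointing down, gripper open.
Joint ranges: [-2.69, 2.69], [-0.47, 2.24], [-1.27, 1.36], [0.19, 2.51], [-1.53, 4.68], [0.08, 2.07], [-3.09, 3.09]. Speed limits (rad/s): [2.57, 2.57, 3.14, 3.14, 3.14, 3.14, 3.14].

### API

Orientations are given as [roll, pitch, yaw] about the fixed x, y, z axes, in that order (R = Rz(yaw) Ry(pitch) Rx(roll)).
In Python, from cell import * gives the robot as it stands.
- The arm moves only by the shell command python3 -m creep 'ROWS'. ROWS is JSON, a list of rows, each an object of numbers: "gripper": the closure, from -1 (fully open) to 1 (shut); "tx", "ty", "tz": the shift along the tool's x, y, z each as a share of 40 cm, from -1 to 1; "yaw": the turn about the tool's x as a share of 180 degrees, from -1 to 1. In form: [{"gripper": .., "tx": .., "ty": .., "tz": .., "yaw": ..}, ...]. A call has 1 to 20 rows; each row is the pose to reach, as a shift and turn from the pose commanded when the call began, along the tool's axes at that moment, turning the shorter way round; what a row does not reach only later rows make up. A row lasts 1/10 s, in which the tool goes at most 50 mm and 8.59 degrees, less where a joint would pass 70% of its speed; a pose out of reach is approached as far as the arm can. A call with a number of a shift or a turn outside -1 to 1 is refused whole. A call with a gripper value outside its range is refused whole. The fingers move at their own pace and stop on an object; the grip force is fixed at half the most. Time passes only in rows, so rows that repeat a pose let the fingers close. It gives the time, the measured TCP pose, the force and the opening at its end, in the units of the state.
- observe(): the state, without advancing time (a new reading comes with each control period).
- grab_frame(name): name is "scene" or "side" or "wrist"; returns a dict with "image" (420x560x3 uint8, red, green, blue), "fov_y" (degrees; the focal length in pixels is half the picture's height over the tangent of half this angle, whatever the lens; pixels are square), "cx", "cy" (the principal point, pixels), "k1" (the pictures are not rectified: a ray, as slopes to the right and down, at radius r is drawn at 1 + k1 r^2 times it, then the intrinsics apply), "world_to_cam" (4x4, takes a point from world to camera coordinates); the wrist camera has in their place "T_tool_cam" (4x4, takes a point from camera to tool coordinates, whose origin is the TCP and whose axes are the tool frame's). Camera axes: x right, y down, z forward; pixel columns grow to the right and rows downward; lengths in m; the calibration is good to about 2 mm. A picture is of the moment at which its call begins: read the wrist's pose just before it. There is no depth.
- hand_in(): hands the job in, once; it reports no verdict.
The state is a dict: "time": time; "joints": joint angles; "joint_velocities": joint speeds; "tau": joint torques, N m; "eef_pos": TCP position; "tool_rot": TCP orientation; "wrist_force": force on the tool from outside, world axes, zero at the start; "ft_torque": the same for the moment, N m; "width": finger opening in m.
Only numpy, scipy, OpenCV 4.12 (cv2) and the standard library are available. Lean on these libraries where they do the work, as an engineer would, in place of code of your own. Each camera call takes 0.05 s, during which the arm holds its last target.

### The job

Load the test tile into the decorating holder: with closed fingertips press the tile board hard down on its black rubber patch, so that its nose ducks under the dark steel cross bar, and keep it pressed while you push it on by the red cleat, under the leaf spring, until its nose is fully home against the end stop. Then let go and leave it held there by the spring. Do not pick the board up or lift it out of the holder, and leave the jar and the two cups where they stand.

Things in the scene. Friction and masses are not known exactly. Their poses are not given: they have to be found in the camera images.
- holder: Dark wooden tile holder, 310 x 116 x 51 mm, fixed to the table. Origin: underside, on its centre line; +x is the direction in which the board slides home, z up. In its frame: two cheeks along x leave a channel 70 mm wide (y -35 to 35 mm), tops at z = 40 mm; rear stop face at x = -152 mm, top at z = 38 mm.
- home_stop (a point): Middle of the end stop's face, against which the board's nose must finally lie (holder frame 130, 0, 38 mm; the stop's top is at z = 48 mm). Its axes are the holder's.
- bar_front (a point): Lower front edge, middle, of the rigid dark steel cross bar over the channel (holder frame 60, 0, 41 mm). The bar is 12 mm thick along x, its top at z = 51 mm, its bolts' at 55 mm. From it a steel leaf spring, 20 mm wide, slopes down to a lip at x = 117 mm, 34 mm high at rest.
- press_pad (a point): Where to press: centre of the black rubber patch (52 mm wide, 36 mm long) on the rear of the board's top, 44 mm above the table when not pressed, 3 mm too high for the bar. x axis to the nose, z up. A red cleat, 10 mm thick, 60 mm wide, 9.5 mm high, stands across the top, its rear face 18 mm ahead of this point; the board's tail edge is 20 mm behind it.
- nose (a point): Middle of the board's square front end, 120 mm ahead of press_pad, half-way up its 12 mm thickness. At the start it is 20 to 68 mm short of the bar's front.
- bed (a joint): Sprung bed plate on which the board lies: 0 = up, grows in m as it is pressed down, 0.007 = fully down. It takes about 5 N to start it and about 12 N fully down. The nose clears the bar from 0.003 on; press to 0.005 or more. Once under the bar the board cannot rise again: the bed stays at about 0.003 or more.
- leaf (a joint): Angle of the leaf spring in rad: 0 at rest, about 0.15 to 0.2 when its lip rides on the board. It bears on the board with about 4 N; pushing the pressed board home takes up to about 15 N.
- board: Loose tile board of pale wood with a terracotta tile let in flush, 140 x 66 x 12 mm, about 0.15 kg; it lies in the channel on the sprung bed, its length along the holder's x. Origin at the centre of its underside, +x towards its nose.
- jar_red: Loose glaze jar with red-brown glaze and pale lid, 59 x 59 x 82 mm, bystander to the right of the holder; origin at its underside.
- cup_blue: Loose blue cup, 52 x 52 x 45 mm, bystander to the right of the holder; origin at its underside.
- cup_pale: Loose pale cup, 58 x 58 x 52 mm, bystander farther right, on the canvas; origin at its underside.

How it is judged:
On the way:
1. the board is pressed down by the fingertips while its nose goes in under the bar (x of nose in the frame of bar_front between 0.004 and 0.06 m and value of joint bed above 0.0025 m and contact force between the fingers and board above 4 N), for 0.1 s.
At the end, for the whole second after the job is handed in: The board's nose is within 4 mm of the end stop, the board lies flat and straight in the channel, at rest, under the bar (bed at least 2 mm down) with the leaf spring raised by it (over 0.08 rad) (x of nose in the frame of home_stop above -0.004 m and z of nose in the frame of home_stop below -0.001 m and angle between the x axis of board and the x axis of holder, either way round below 0.06 rad and angle between board's own z axis and vertical below 0.05 rad and value of joint bed above 0.002 m and value of joint leaf above 0.08 rad and linear speed of board below 0.01 m/s); the robot touches nothing.
It fails at once if the board is lifted off its bed or out of the holder (over 12 mm up) (z of board in the frame of holder above 0.044 m).
It fails at once if the jar or a cup is pushed more than 20 mm (distance of any of jar_red, cup_blue, cup_pale from where it was at the start of the episode above 0.02 m).
It fails at once if the jar or a cup is tipped (angle between any of jar_red, cup_blue, cup_pale's own z axis and vertical above 0.3 rad).
It also fails if it takes over 45 s, if anything falls off the work surface, if the arm or the gripper's body presses on something with over 40 N, if the wrist force passes 120 N, or if a joint passes its speed limit or range.

## Working session

There is one attempt and no reset: what is moved stays moved. The work goes in short steps, Python scripts to look and compute and a shell command to move; the robot and the scene stay as the last step left them, time stands still between calls to the robot, and variables do not carry over. Pictures are saved under pics/ and viewed, and the job is handed in when it is done.

```bash
mkdir -p pics; ls
python3 - <<'E'
from cell import *
import cv2,numpy as np
s=observe()
print({k:np.round(v,4).tolist() for k,v in s.items()})
try: print(hold_point_z)
except Exception as e: print(e)
for n in ["scene","side","wrist"]:
    f=grab_frame(n); cv2.imwrite(f"pics/{n}0.png",f["image"][:,:,::-1]); print(n,f["fov_y"],f["cx"],f["cy"],f["k1"]); print(np.round(f.get("world_to_cam",f.get("T_tool_cam")),4).tolist())
E
```

```text
pics
{'time': 0.0, 'joints': [-1.2155, 0.5922, 0.0483, 1.6098, -0.0333, 0.9427, -0.0337], 'joint_velocities': [0.0, -0.0015, -0.0007, 0.0008, 0.0024, -0.0004, -0.0009], 'tau': [0.0003, -54.8709, 1.547, -19.8118, 0.0094, 0.0091, -0.0], 'eef_pos': [0.3142, 0.6524, 0.2301], 'tool_rot': [-3.0961, 1.5685, -1.974], 'wrist_force': [-0.4652, 0.1799, -0.5687], 'ft_torque': [0.0654, 0.0076, -0.0193], 'width': 0.085}
0.0187
scene 42.20286623324701 287.5645774914344 213.75130420715115 -0.18929745327493822
[[0.2845, 0.9587, -0.0028, -0.0592], [0.8004, -0.2391, -0.5498, -0.3874], [-0.5277, 0.1542, -0.8353, 1.7829], [0.0, 0.0, 0.0, 1.0]]
side 51.702865572587086 273.9867591073642 199.66882042241258 -0.027268486029266896
[[0.8287, -0.5595, 0.0174, -0.4881], [-0.1902, -0.3106, -0.9313, 0.1338], [0.5265, 0.7684, -0.3638, 0.9366], [0.0, 0.0, 0.0, 1.0]]
wrist 64.17215689796151 272.36273009679263 210.82149672221686 -0.027750909774292693
[[-0.0002, -0.3187, 0.9478, -0.1435], [-0.0003, -0.9478, -0.3187, 0.082], [1.0, -0.0004, 0.0001, -0.0007], [0.0, 0.0, 0.0, 1.0]]
```

View pics/scene0.png

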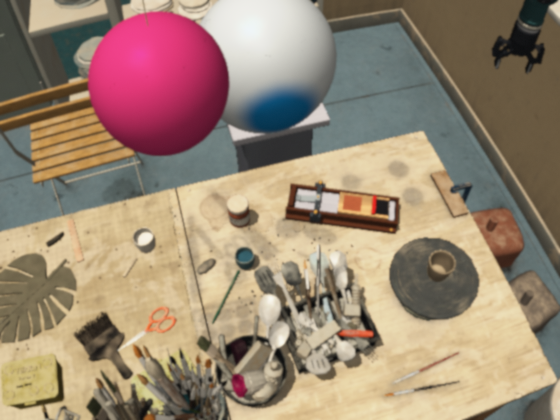

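View pics/side0.png

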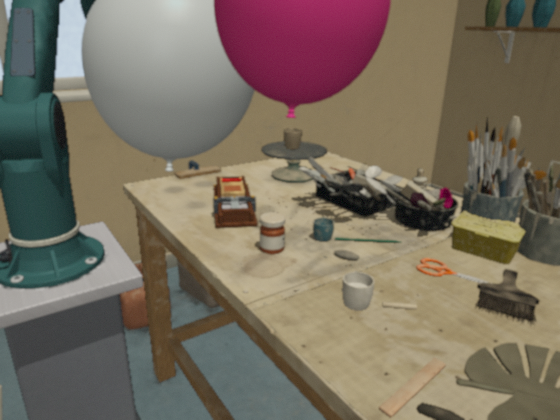

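View pics/wrist0.png

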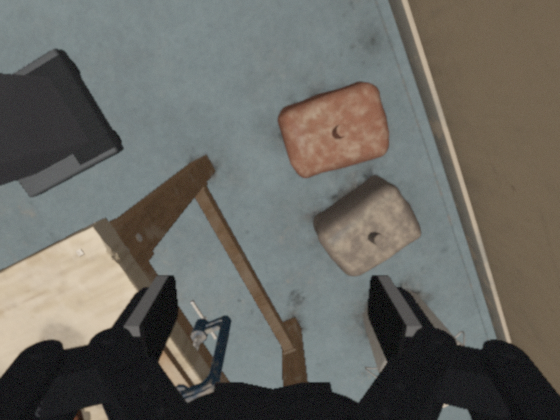

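The scene picture shows the holder at about (343,207), with the bar on the left at (318,203), the black pad on the right at (381,206) and the red cleat at (374,205). The nose therefore points to image-left, which is roughly world -y. The jar is at (238,210) and the blue cup at (245,258). Next I'll zoom in and triangulate, including the balloons.

```bash
cat > h.py <<'E'
from cell import *
import cv2,numpy as np
from scipy.spatial.transform import Rotation as Rn
def K(f):
    fl=210/np.tan(np.radians(f["fov_y"]/2)); return np.array([[fl,0,f["cx"]],[0,fl,f["cy"]],[0,0,1.]])
def TCW(f,s=None):
    if "world_to_cam" in f: return np.linalg.inv(f["world_to_cam"])
    T=np.eye(4); T[:3,:3]=Rn.from_euler("xyz",s["tool_rot"]).as_matrix(); T[:3,3]=s["eef_pos"]
    return T@np.array(f["T_tool_cam"])
def ray(f,uv,s=None):
    p=cv2.undistortPoints(np.array([[uv]],float),K(f),np.array([f["k1"],0,0,0.]))[0,0]
    T=TCW(f,s); d=T[:3,:3]@np.array([p[0],p[1],1]); return T[:3,3],d/np.linalg.norm(d)
def onz(f,uv,z,s=None):
    o,d=ray(f,uv,s); return o+d*(z-o[2])/d[2]
def tri(r1,r2):
    A=np.stack([r1[1],-r2[1]],1); t=np.linalg.lstsq(A,r2[0]-r1[0],rcond=None)[0]
    a=r1[0]+t[0]*r1[1]; b=r2[0]+t[1]*r2[1]; return (a+b)/2,np.linalg.norm(a-b)
def proj(f,P,s=None):
    W=np.linalg.inv(TCW(f,s)); return cv2.projectPoints(np.array(P,float).reshape(-1,3),cv2.Rodrigues(W[:3,:3])[0],W[:3,3],K(f),np.array([f["k1"],0,0,0.]))[0][:,0]
def crop(f,x0,y0,x1,y1,k,name):
    cv2.imwrite(name,cv2.resize(f["image"][y0:y1,x0:x1,::-1],None,fx=k,fy=k,interpolation=cv2.INTER_CUBIC))
E
python3 - <<'E'
from h import *
f=grab_frame("scene");g=grab_frame("side")
crop(f,275,170,415,245,5,"pics/sc1.png"); crop(g,195,160,295,260,6,"pics/sd1.png")
for n,a,b in [("pink",(160,83),(302,10)),("white",(265,60),(170,60))]: print(n,tri(ray(f,a),ray(g,b)))
for n,a,b in [("white w pink",(265,60),(302,10)),("jar",(238,203),(272,220))]: print(n,tri(ray(f,a),ray(g,b)))
for n,uv,z in [("pad",(381,206),.044),("bar",(318,203),.051)]: print(n,onz(f,uv,z))
E
```

```text
pink (array([ 0.40653543, -0.33112368,  0.51048287]), np.float64(0.009236714995790781))
white (array([ 0.27902917, -0.07564045,  0.41204623]), np.float64(0.009783877227534548))
white w pink (array([ 0.51270729, -0.14397675,  0.55221119]), np.float64(0.09671822496714273))
jar (array([ 0.43959263, -0.20800142,  0.07501746]), np.float64(0.003979633973245827))
pad [0.53844092 0.17015464 0.044     ]
bar [0.48385333 0.00505135 0.051     ]
```

View pics/sc1.png

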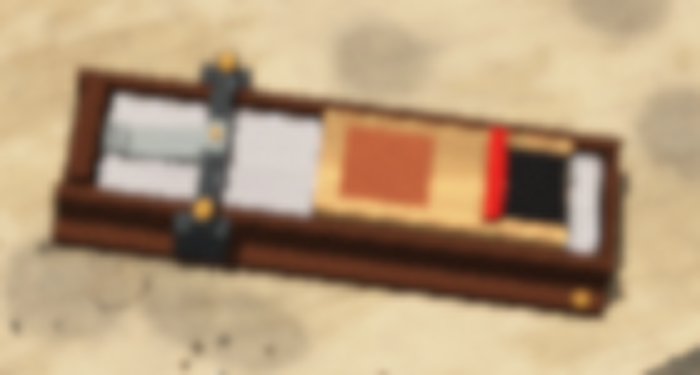

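View pics/sd1.png

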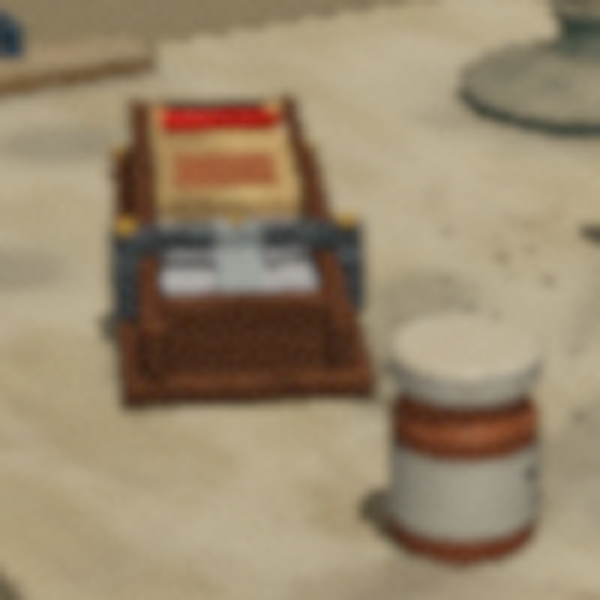

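Run:
```python
from h import *
f=grab_frame("scene")
c=lambda x,y:((x+.5)/5-.5+275,(y+.5)/5-.5+170)
P={}
for n,uv,z in [("bolt far",(227,62),.055),("bolt near",(204,208),.055),("bolt mid",(216,133),.055),("nose far",(326,110),.044),("nose near",(314,210),.044),
 ("pad centre",(538,186),.044),("tail far",(575,142),.044),("tail near",(567,240),.044),("cheek far R",(620,141),.04),("cheek far L",(82,72),.04)]:
    P[n]=onz(f,c(*uv),z); print(n,np.round(P[n],4))
# red mask
im=f["image"].astype(int); sub=im[170:245,275:415]
m=((sub[...,0]>150)&(sub[...,1]<70)&(sub[...,2]<60)).astype(np.uint8)
r=cv2.minAreaRect(cv2.findNonZero(m)); print("red",[(np.round(onz(f,(x+275,y+170),.0535),4).tolist()) for x,y in cv2.boxPoints(r)])
d=P["cheek far L"]-P["cheek far R"]; print("yaw far edge",np.degrees(np.arctan2(d[1],d[0])))
d=(P["nose far"]+P["nose near"]-P["tail far"]-P["tail near"])/2;print("board",d,np.linalg.norm(d),np.degrees(np.arctan2(d[1],d[0])))
d=P["bolt near"]-P["bolt far"];print("bolts", np.linalg.norm(d), np.degrees(np.arctan2(d[1],d[0]))-90)
s=observe(); R=Rn.from_euler("xyz",s["tool_rot"]).as_matrix(); print(np.round(R,3))
```

```text
bolt far [0.4203 0.0318 0.055 ]
bolt near [ 0.5099 -0.0111  0.055 ]
bolt mid [0.4647 0.0106 0.055 ]
nose far [0.4601 0.0774 0.044 ]
nose near [0.5214 0.0486 0.044 ]
pad centre [0.5419 0.1724 0.044 ]
tail far [0.5203 0.2035 0.044 ]
tail near [0.5794 0.1743 0.044 ]
cheek far R [0.5245 0.2299 0.04  ]
cheek far L [ 0.3932 -0.0447  0.04  ]
red [[0.5591, 0.1369, 0.0535], [0.5066, 0.1576, 0.0535], [0.509, 0.1656, 0.0535], [0.5615, 0.1448, 0.0535]]
yaw far edge -115.55308178989709
board [-0.05904602 -0.12589384  0.        ] 0.1390528415739838 -115.12725245508426
bolts 0.09929550888806321 -115.6191418708102
[[-0.    -0.901  0.434]
 [-0.001  0.434  0.901]
 [-1.    -0.    -0.001]]
```

```bash
python3 -m creep '[{"gripper":1,"ty":-0.5,"tz":-0.4},{"gripper":1,"ty":-0.5,"tz":-0.4},{"gripper":1,"ty":-0.5,"tz":-0.4},{"gripper":1,"ty":-0.5,"tz":-0.4},{"gripper":1,"ty":-0.5,"tz":-0.4},{"gripper":1,"ty":-0.5,"tz":-0.4},{"gripper":1,"ty":-0.5,"tz":-0.4}]'
python3 - <<'E'
from h import *
s=observe();print(np.round(s["eef_pos"],4),np.round(s["joints"],3),np.round(s["tau"],2),s["width"])
R=Rn.from_euler("xyz",s["tool_rot"]).as_matrix()
print((R.T@(np.array([.542,.1715,.13])-s["eef_pos"])/.4).round(3))
E
```

```text
[0.3144 0.653  0.2309] [-1.216  0.592  0.048  1.609 -0.033  0.943 -0.034] [-0.00e+00 -5.48e+01  1.54e+00 -1.98e+01  1.00e-02  1.00e-02  0.00e+00] 0.08576123601666447
[ 0.253 -1.035 -0.837]validation failed for argument at $[0]...
```

```bash
python3 -m creep '[{"gripper":1,"tx":0,"ty":-0.5,"tz":-0.4,"yaw":0},{"gripper":1,"tx":0,"ty":-0.5,"tz":-0.4,"yaw":0},{"gripper":1,"tx":0,"ty":-0.5,"tz":-0.4,"yaw":0},{"gripper":1,"tx":0,"ty":-0.5,"tz":-0.4,"yaw":0},{"gripper":1,"tx":0,"ty":-0.5,"tz":-0.4,"yaw":0},{"gripper":1,"tx":0,"ty":-0.5,"tz":-0.4,"yaw":0},{"gripper":1,"tx":0,"ty":-0.5,"tz":-0.4,"yaw":0}]'
python3 - <<'E'
from h import *
s=observe();print(np.round(s["eef_pos"],4),np.round(s["joints"],3),np.round(s["tau"],2),s["width"])
R=Rn.from_euler("xyz",s["tool_rot"]).as_matrix()
print((R.T@(np.array([.542,.1715,.13])-s["eef_pos"])/.4).round(3))
E
```

```text
time: 1.0
eef_pos: [0.4269, 0.4198, 0.2316]
tool_rot: [-1.942, 1.57, -0.825]
wrist_force: [-0.2, 0.7, -1.0]
width: -0.0002
[0.4269 0.4198 0.2316] [-0.898  0.432  0.061  1.903 -0.034  0.807  0.298] [  1.68 -44.44   2.29 -17.18   0.14   0.07   0.05] -0.00015351944384587657
[ 0.254 -0.531 -0.432]
```

```bash
python3 -m creep '[{"gripper":1,"tx":0.1,"ty":-0.53,"tz":-0.43,"yaw":0},{"gripper":1,"tx":0.1,"ty":-0.53,"tz":-0.43,"yaw":0},{"gripper":1,"tx":0.1,"ty":-0.53,"tz":-0.43,"yaw":0},{"gripper":1,"tx":0.1,"ty":-0.53,"tz":-0.43,"yaw":0},{"gripper":1,"tx":0.1,"ty":-0.53,"tz":-0.43,"yaw":0},{"gripper":1,"tx":0.1,"ty":-0.53,"tz":-0.43,"yaw":0},{"gripper":1,"tx":0.1,"ty":-0.53,"tz":-0.43,"yaw":0},{"gripper":1,"tx":0.1,"ty":-0.53,"tz":-0.43,"yaw":0}]'
python3 - <<'E'
from h import *
s=observe();print(np.round(s["eef_pos"],4),np.round(s["joints"],3),np.round(s["tau"],2),s["width"])
f=grab_frame("wrist"); cv2.imwrite("pics/w2.png",f["image"][:,:,::-1])
g=grab_frame("side"); cv2.imwrite("pics/sd2.png",g["image"][:,:,::-1])
g=grab_frame("scene"); cv2.imwrite("pics/sc2.png",g["image"][:,:,::-1])
E
```

```text
time: 1.8
eef_pos: [0.5419, 0.1774, 0.1912]
tool_rot: [0.427, 1.569, 1.55]
wrist_force: [0.3, 0.5, -0.1]
width: 0.0002
[0.5419 0.1774 0.1912] [-0.452  0.45   0.076  2.    -0.054  0.694  0.782] [ 1.740e+00 -4.278e+01  2.490e+00 -1.553e+01  1.100e-01  1.000e-02
  1.000e-02] 0.00016157731192563245
```

View pics/w2.png

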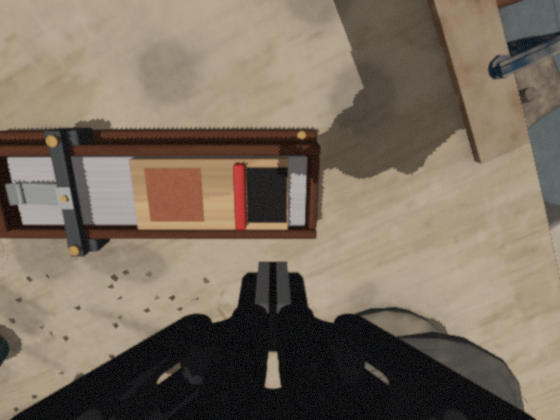

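View pics/sd2.png

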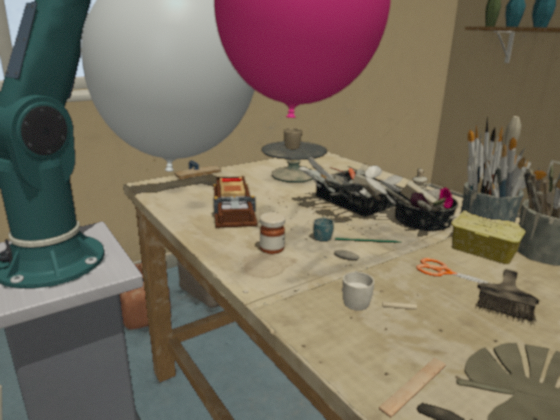

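View pics/sc2.png

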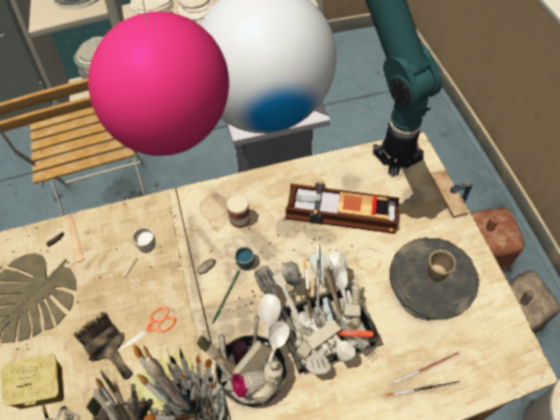

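The wrist view shows the board head-on: bolts at (52,141), (64,198) and (74,251), the cleat at (239,196), and the pad at about (267,195).

Run:
```python
from h import *
s=observe();f=grab_frame("wrist")
print(np.round(s["eef_pos"],4))
w=lambda uv,z:np.round(onz(f,uv,z,s),4)
for n,uv,z in [("bolt",(52,141),.055),("bolt",(74.5,251),.055),("mid",(64.5,198.5),.055),("nose",(134,159),.044),("nose",(136.5,229.5),.044),("tailnear",(288,229.5),.044),("tailfar",(288.5,159),.044),("pad",(267.5,195),.044)]: print(n,w(uv,z))
im=f["image"].astype(int)
m=((im[...,0]>130)&(im[...,1]<60)&(im[...,2]<60)).astype(np.uint8); m[:150]=0;m[240:]=0
r=cv2.minAreaRect(cv2.findNonZero(m)); b=cv2.boxPoints(r);print(b.tolist());print([w(p,.0535).tolist() for p in b])
```

```text
[0.5411 0.1785 0.1914]
bolt [0.4173 0.0335 0.055 ]
bolt [ 0.5083 -0.0096  0.055 ]
mid [0.4628 0.0128 0.055 ]
nose [0.4598 0.0826 0.044 ]
nose [0.517  0.0484 0.044 ]
tailnear [0.578  0.1766 0.044 ]
tailfar [0.5182 0.2045 0.044 ]
pad [0.5396 0.1739 0.044 ]
[[234.00003051757812, 166.00001525878906], [243.075927734375, 165.8582000732422], [244.07763671875, 229.96754455566406], [235.00173950195312, 230.10935974121094]]
[[0.502, 0.1606, 0.0535], [0.5052, 0.1676, 0.0535], [0.5577, 0.1418, 0.0535], [0.5543, 0.1343, 0.0535]]
```

```bash
python3 -m creep '[{"gripper":1,"tx":0.1,"ty":-0.006,"tz":-0.013,"yaw":0},{"gripper":1,"tx":0.2,"ty":-0.006,"tz":-0.013,"yaw":0},{"gripper":1,"tx":0.3,"ty":-0.006,"tz":-0.013,"yaw":0},{"gripper":1,"tx":0.345,"ty":-0.006,"tz":-0.013,"yaw":0},{"gripper":1,"tx":0.345,"ty":-0.006,"tz":-0.013,"yaw":0},{"gripper":1,"tx":0.345,"ty":-0.006,"tz":-0.013,"yaw":0}]'
python3 - <<'E'
from h import *
s=observe();print(np.round(s["eef_pos"],4))
R=Rn.from_euler("xyz",s["tool_rot"]).as_matrix();print(R.round(4))
print((R.T@(np.array([.541,.1725,.0380])-s["eef_pos"])).round(4))
f=grab_frame("wrist"); cv2.imwrite("pics/w3.png",f["image"][:,:,::-1])
E
```

```text
time: 2.6
eef_pos: [0.5417, 0.1709, 0.0536]
tool_rot: [0.055, 1.57, 1.179]
wrist_force: [0.9, 0.6, 0.2]
width: 0.0
[0.5417 0.1709 0.0536]
[[ 2.000e-04 -9.017e-01  4.323e-01]
 [ 5.000e-04  4.323e-01  9.017e-01]
 [-1.000e+00  0.000e+00  6.000e-04]]
[0.0156 0.0014 0.0012]
```

View pics/w3.png

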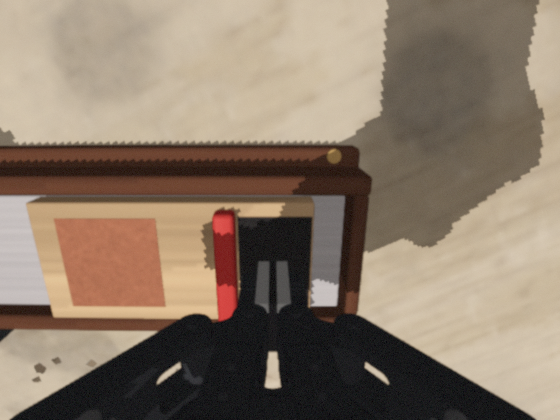

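The tips at (272,285) are over the patch, behind the cleat. Now I'll press down gradually.

```bash
python3 -m creep '[{"gripper":1,"tx":0.015,"ty":0.003,"tz":0,"yaw":0},{"gripper":1,"tx":0.024,"ty":0.003,"tz":0,"yaw":0},{"gripper":1,"tx":0.03,"ty":0.003,"tz":0,"yaw":0},{"gripper":1,"tx":0.035,"ty":0.003,"tz":0,"yaw":0},{"gripper":1,"tx":0.035,"ty":0.003,"tz":0,"yaw":0}]'
```

```text
time: 3.15
eef_pos: [0.5411, 0.1706, 0.0403]
tool_rot: [-0.462, 1.569, 0.66]
wrist_force: [-1.3, 0.6, 9.1]
width: -0.0
```

```bash
python3 -m creep '[{"gripper":1,"tx":0.0055,"ty":0,"tz":0,"yaw":0},{"gripper":1,"tx":0.0055,"ty":0,"tz":0,"yaw":0},{"gripper":1,"tx":0.0055,"ty":0,"tz":0,"yaw":0}]'
```

```text
time: 3.45
eef_pos: [0.5411, 0.1706, 0.0386]
tool_rot: [-0.465, 1.569, 0.658]
wrist_force: [-2.0, -0.6, 11.3]
width: -0.0
```

```bash
python3 -m creep '[{"gripper":1,"tx":0,"ty":0,"tz":-0.02,"yaw":0},{"gripper":1,"tx":0,"ty":0,"tz":-0.04,"yaw":0},{"gripper":1,"tx":0,"ty":0,"tz":-0.06,"yaw":0},{"gripper":1,"tx":0,"ty":0,"tz":-0.08,"yaw":0},{"gripper":1,"tx":0,"ty":0,"tz":-0.1,"yaw":0},{"gripper":1,"tx":0,"ty":0,"tz":-0.1,"yaw":0}]'
python3 - <<'E'
from h import *
f=grab_frame("wrist"); cv2.imwrite("pics/w4.png",f["image"][:,:,::-1])
E
```

```text
time: 4.05
eef_pos: [0.5257, 0.1343, 0.039]
tool_rot: [-0.808, 1.565, 0.313]
wrist_force: [-0.0, -0.5, 9.2]
width: 0.0
```

View pics/w4.png

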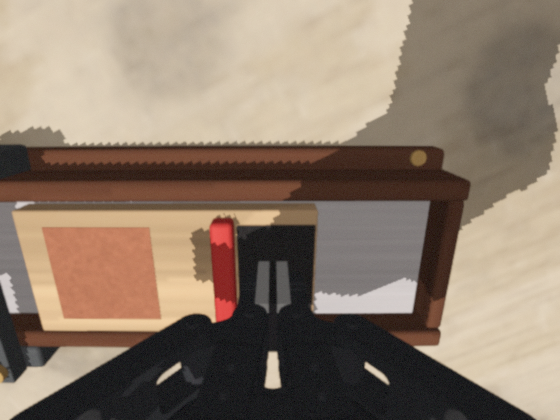

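Friction is carrying the board along, and its nose is now about 13 mm short of the bar. I'll press deeper, then go on under.

```bash
python3 -m creep '[{"gripper":1,"tx":0.005,"ty":0,"tz":0,"yaw":0},{"gripper":1,"tx":0.005,"ty":0,"tz":-0.015,"yaw":0},{"gripper":1,"tx":0.006,"ty":0,"tz":-0.03,"yaw":0},{"gripper":1,"tx":0.006,"ty":0,"tz":-0.045,"yaw":0},{"gripper":1,"tx":0.006,"ty":0,"tz":-0.06,"yaw":0},{"gripper":1,"tx":0.006,"ty":0,"tz":-0.075,"yaw":0},{"gripper":1,"tx":0.006,"ty":0,"tz":-0.09,"yaw":0},{"gripper":1,"tx":0.006,"ty":0,"tz":-0.1,"yaw":0},{"gripper":1,"tx":0.006,"ty":0,"tz":-0.1,"yaw":0}]'
python3 - <<'E'
from h import *
s=observe();print(np.round(s["wrist_force"],2),np.round(s["eef_pos"],4))
R=Rn.from_euler("xyz",s["tool_rot"]).as_matrix();print(R.round(4))
f=grab_frame("wrist"); cv2.imwrite("pics/w5.png",f["image"][:,:,::-1])
E
```

```text
time: 5.0
eef_pos: [0.5093, 0.1, 0.037]
tool_rot: [-0.693, 1.563, 0.43]
wrist_force: [-0.2, 1.9, 15.1]
width: 0.0
[-0.25  1.95 15.14] [0.5093 0.1    0.037 ]
[[ 0.0075 -0.9012  0.4333]
 [ 0.0034  0.4334  0.9012]
 [-1.     -0.0052  0.0063]]
```

View pics/w5.png

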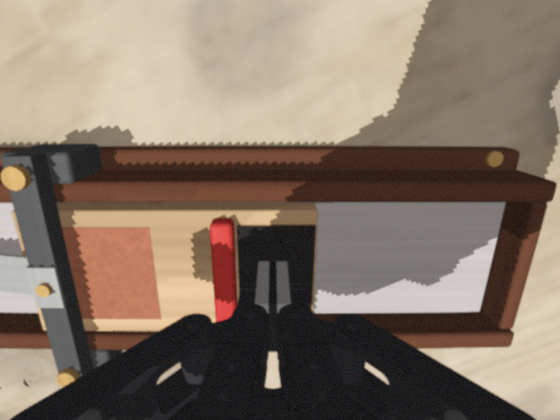

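```bash
python3 -m creep '[{"gripper":1,"tx":-0.001,"ty":0,"tz":-0.015,"yaw":0},{"gripper":1,"tx":-0.001,"ty":0,"tz":-0.03,"yaw":0},{"gripper":1,"tx":-0.001,"ty":0,"tz":-0.045,"yaw":0},{"gripper":1,"tx":-0.001,"ty":0,"tz":-0.06,"yaw":0},{"gripper":1,"tx":-0.001,"ty":0,"tz":-0.075,"yaw":0},{"gripper":1,"tx":-0.001,"ty":0,"tz":-0.09,"yaw":0},{"gripper":1,"tx":-0.001,"ty":0,"tz":-0.09,"yaw":0}]'
python3 - <<'E'
from h import *
s=observe();print(np.round(s["wrist_force"],2),np.round(s["eef_pos"],4),np.round(s["tau"],1))
f=grab_frame("wrist"); cv2.imwrite("pics/w6.png",f["image"][:,:,::-1])
f=grab_frame("scene"); crop(f,275,170,415,245,5,"pics/sc6.png")
E
```

```text
time: 5.75
eef_pos: [0.494, 0.0674, 0.037]
tool_rot: [-0.758, 1.562, 0.365]
wrist_force: [0.7, 2.1, 11.7]
width: -0.0
[ 0.73  2.11 11.65] [0.494  0.0674 0.037 ] [  1.4 -37.7   2.2  -3.6   0.2   0.4   0. ]
```

View pics/w6.png

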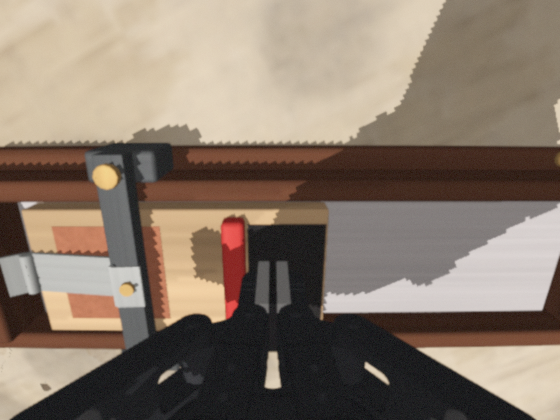

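View pics/sc6.png

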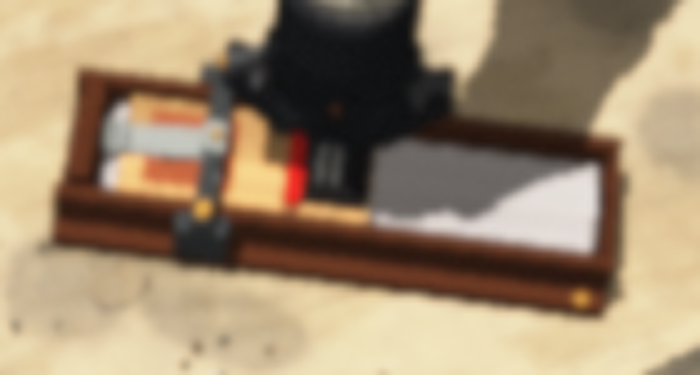

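The lip now rides on the board, and the nose is about 8–10 mm short of the stop. The tips slipped about 4 mm on the pad, so the cleat will take the push next.

```bash
python3 -m creep '[{"gripper":1,"tx":0,"ty":0,"tz":-0.01,"yaw":0},{"gripper":1,"tx":0,"ty":0,"tz":-0.02,"yaw":0},{"gripper":1,"tx":0,"ty":0,"tz":-0.03,"yaw":0},{"gripper":1,"tx":0,"ty":0,"tz":-0.035,"yaw":0},{"gripper":1,"tx":0,"ty":0,"tz":-0.035,"yaw":0}]'
python3 - <<'E'
from h import *
s=observe();print(np.round(s["wrist_force"],2),np.round(s["eef_pos"],4),np.round(s["tau"],1))
f=grab_frame("wrist"); cv2.imwrite("pics/w7.png",f["image"][:,:,::-1])
E
```

```text
time: 6.35
eef_pos: [0.4882, 0.0553, 0.037]
tool_rot: [-0.746, 1.562, 0.377]
wrist_force: [1.1, 3.7, 12.9]
width: -0.0002
[ 1.14  3.74 12.91] [0.4882 0.0553 0.037 ] [  1.8 -37.    2.7  -3.2   0.3   0.5   0. ]
```

View pics/w7.png

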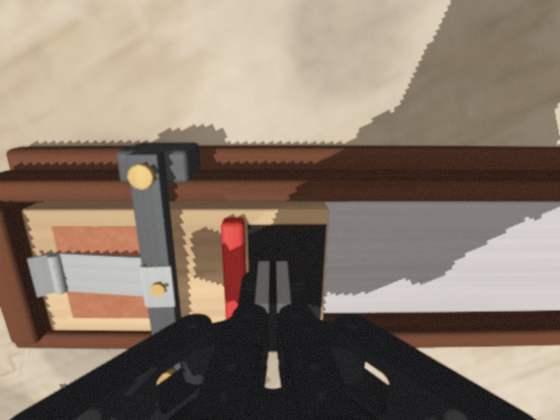

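```bash
python3 -m creep '[{"gripper":1,"tx":0,"ty":0,"tz":-0.008,"yaw":0},{"gripper":1,"tx":0,"ty":0,"tz":-0.015,"yaw":0},{"gripper":1,"tx":0,"ty":0,"tz":-0.015,"yaw":0}]'
python3 - <<'E'
from h import *
s=observe();print(np.round(s["wrist_force"],2),np.round(s["eef_pos"],4))
f=grab_frame("wrist"); cv2.imwrite("pics/w8.png",f["image"][:,:,::-1])
E
```

```text
time: 6.7
eef_pos: [0.4881, 0.0548, 0.0371]
tool_rot: [-0.569, 1.555, 0.559]
wrist_force: [3.3, 12.1, 7.8]
width: 0.0
[ 3.31 12.12  7.78] [0.4881 0.0548 0.0371]
```

View pics/w8.png

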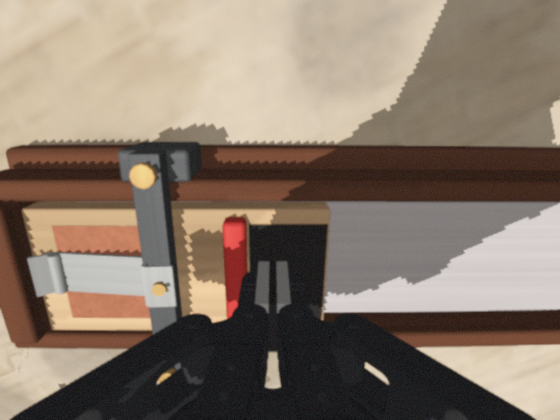

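Run:
```python
from h import *
s=observe();f=grab_frame("wrist")
b=(onz(f,(143,176),.055,s)+0); m=onz(f,(159.5,289.5),.055,s)
d=np.array([-.4305,-.9026,0])
for n,uv,z in [("tail",(329.5,207),.038),("cleat rear top far",(246,222),.0475),("cleat rear",(247.5,300),.0475),("nose far",(27,205),.038),("nose near",(45,330),.038),("cheek/stop corner",(22,204),.04)]:
    p=onz(f,uv,z,s); print(n,p.round(4),"holder x via bolt, mid",66+1000*((p-b)@d).round(4),66+1000*((p-m)@d).round(4))
crop(f,0,180,100,360,4,"pics/w9.png")
```

```text
tail [0.4663 0.0926 0.038 ] holder x via bolt, mid -9.099999999999994 -8.200000000000003
cleat rear top far [0.4535 0.0579 0.0475] holder x via bolt, mid 27.800000000000004 28.599999999999994
cleat rear [0.4882 0.0411 0.0475] holder x via bolt, mid 28.0 28.9
nose far [ 0.4068 -0.029   0.038 ] holder x via bolt, mid 126.4 127.19999999999999
nose near [ 0.4648 -0.0647  0.038 ] holder x via bolt, mid 133.5 134.4
cheek/stop corner [ 0.4055 -0.0291  0.04  ] holder x via bolt, mid 127.0 127.80000000000001
```

View pics/w9.png

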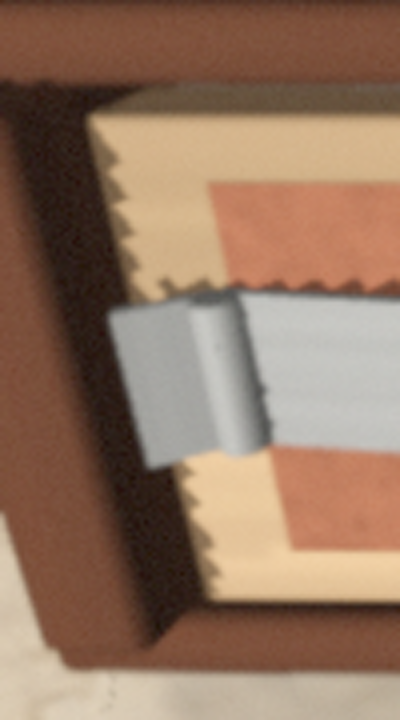

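Tail and cleat both put the nose at 130 ±1 mm. I'll give one firmer push to confirm that it is really stopped.

```bash
python3 -m creep '[{"gripper":1,"tx":0.003,"ty":0,"tz":-0.01,"yaw":0},{"gripper":1,"tx":0.003,"ty":0,"tz":-0.018,"yaw":0},{"gripper":1,"tx":0.003,"ty":0,"tz":-0.018,"yaw":0}]'
```

```text
time: 7.1
eef_pos: [0.488, 0.0544, 0.037]
tool_rot: [-0.488, 1.546, 0.646]
wrist_force: [3.1, 23.7, 15.4]
width: -0.0
```

```bash
python3 -m creep '[{"gripper":1,"tx":0,"ty":0,"tz":0.015,"yaw":0},{"gripper":1,"tx":-0.005,"ty":0,"tz":0.025,"yaw":0},{"gripper":1,"tx":-0.015,"ty":0,"tz":0.03,"yaw":0},{"gripper":1,"tx":-0.04,"ty":0,"tz":0.032,"yaw":0},{"gripper":1,"tx":-0.1,"ty":0,"tz":0.032,"yaw":0},{"gripper":1,"tx":-0.2,"ty":0,"tz":0.032,"yaw":0},{"gripper":1,"tx":-0.3,"ty":0,"tz":0.032,"yaw":0},{"gripper":1,"tx":-0.3,"ty":0,"tz":0.032,"yaw":0},{"gripper":1,"tx":-0.3,"ty":0,"tz":0.032,"yaw":0}]'
python3 - <<'E'
from h import *
s=observe();f=grab_frame("wrist"); cv2.imwrite("pics/w10.png",f["image"][:,:,::-1])
print(s["wrist_force"].__repr__())
g=grab_frame("scene"); cv2.imwrite("pics/sc10.png",g["image"][:,:,::-1])
E
```

```text
time: 8.0
eef_pos: [0.4834, 0.0516, 0.1548]
tool_rot: [-1.829, 1.57, -0.709]
wrist_force: [-1.0, 0.9, -0.9]
width: 0.0001
array([-0.97711056,  0.93967401, -0.87574337])
```

View pics/w10.png

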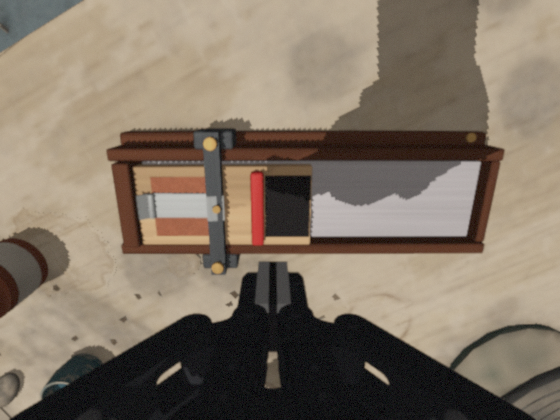

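View pics/sc10.png

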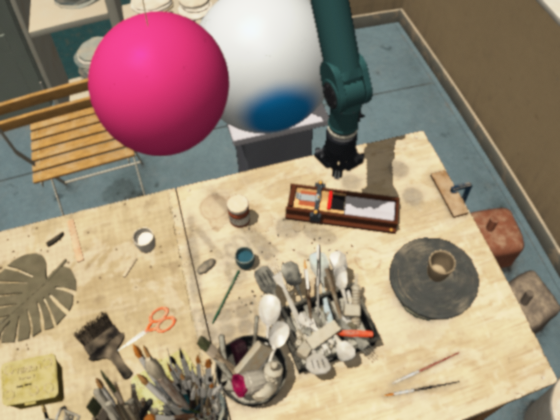

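```bash
python3 -m creep '[{"gripper":1,"tx":-0.1,"ty":0,"tz":0.1,"yaw":0},{"gripper":1,"tx":-0.1,"ty":0,"tz":0.2,"yaw":0},{"gripper":1,"tx":-0.1,"ty":0,"tz":0.3,"yaw":0},{"gripper":1,"tx":-0.1,"ty":0,"tz":0.3,"yaw":0},{"gripper":1,"tx":-0.1,"ty":0,"tz":0.3,"yaw":0},{"gripper":1,"tx":-0.1,"ty":0,"tz":0.3,"yaw":0}]'
python3 - <<'E'
from h import *
s=observe();f=grab_frame("wrist"); crop(f,0,80,400,300,2,"pics/w11.png")
g=grab_frame("side"); crop(g,195,160,295,260,6,"pics/sd11.png")
g=grab_frame("scene"); crop(g,275,170,415,245,5,"pics/sc11.png"); cv2.imwrite("pics/sc11f.png",g["image"][:,:,::-1])
print(np.round(s["joint_velocities"],3),s["wrist_force"])
E
```

```text
time: 8.7
eef_pos: [0.5344, 0.1588, 0.1923]
tool_rot: [2.567, 1.566, -2.595]
wrist_force: [-0.0, -0.8, 0.2]
width: -0.0001
[ 0.012 -0.012  0.007  0.003 -0.003 -0.002 -0.002] [-0.04894239 -0.81139555  0.19680702]
```

View pics/w11.png

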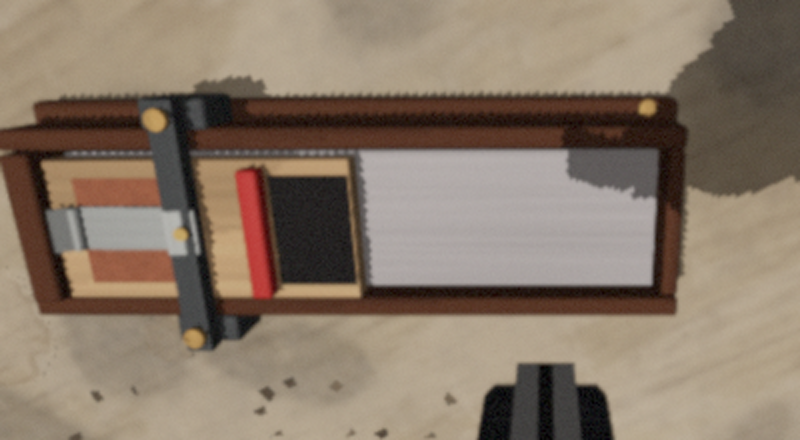

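View pics/sd11.png

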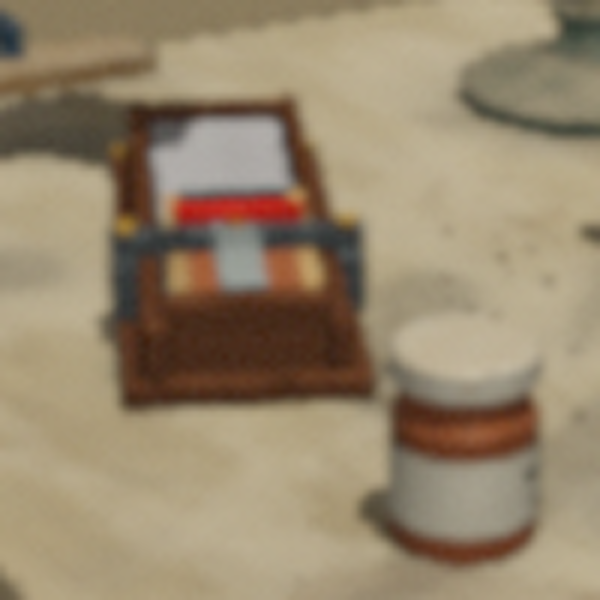

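View pics/sc11.png

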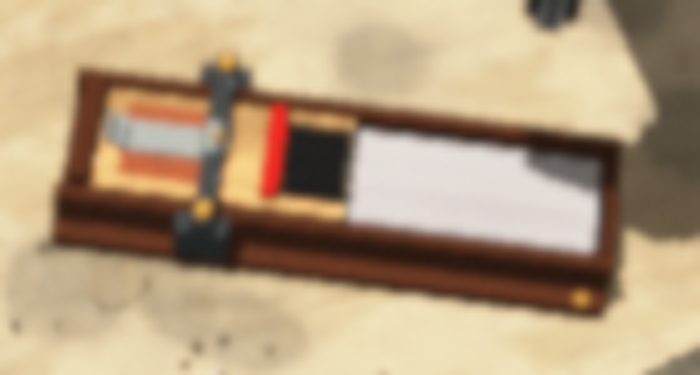

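Run:
```python
from h import *
f=grab_frame("scene");s=observe();w=grab_frame("wrist")
c=lambda x,y:((x+.5)/5-.5+275,(y+.5)/5-.5+170); e=lambda x,y:((x+.5)/2-.5,(y+.5)/2-.5+80)
d=np.array([-.4305,-.9026,0])
S=lambda x,y,z:onz(f,c(x,y),z); W=lambda x,y,z:onz(w,e(x,y),z,s)
mb=(S(227,62,.055)+S(204,208,.055))/2; t=(S(357,118,.041)+S(347,220,.041))/2; print("scene tail x",66+1000*(t-mb)@d)
mb=(W(153,119,.055)+W(194,338,.055))/2; t=(W(352,158,.041)+W(362,297,.041))/2; n=(W(42,160,.041)+W(66,298,.041))/2
print("wrist tail x",66+1000*(t-mb)@d,"nose x",66+1000*(n-mb)@d); q=W(362,297,.041)-W(352,158,.041);print("yaw err",np.degrees(np.arctan2(q[1],q[0]))-90+115.5)
```

```text
scene tail x -10.686783075690457
wrist tail x -11.442971417659763 nose x 131.12438283526117
yaw err -1.4490823341288888
```

```bash
python3 -c "
from cell import *
print(hand_in())"
```

```text
the job is handed in; nothing more can be done
None
```

I pressed the board down with closed fingertips and slid it under the bar and the leaf spring until it stopped against the end stop. Then I let go and handed the job in at about 9 s of the 45 s; the hand-in gave no verdict.

- **Pressing:** I held it down with about 9–15 N while the nose went under the bar.
- **Pushing:** Friction on the rubber pad did most of the moving. The fingertips slipped about 5 mm on the pad near the end, and in the pictures they sat close behind the cleat. I can't say for sure the cleat took the last push.
- **Home check by force:** A final push of about 24 N moved the fingertips less than 1 mm.
- **Home check by camera:** After release, the scene camera puts the tail at holder x = -10.7 mm. The wrist camera puts the tail at -11.4 mm and the nose at 131 mm. Home is -10 mm for the tail and 130 mm for the nose, so the two views disagree by 1–2 mm, within the 4 mm limit.
- **Alignment:** The board's yaw error is about 1.4°, which is at the level of pixel noise and under the 3.4° limit.
- **Hold:** In the pictures the leaf spring rests on the board and the board lies under the bar. I could not read the bed and leaf joint values directly.
- **Bystanders:** The jar and both cups look unmoved in the pictures; I did not measure them again. The gripper was clear of everything, with the wrist force near zero.
- **Balloons:** A white balloon hung near the forearm's path. I saw no sign that the arm touched it, and I moved the arm away from it before handing in.

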